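# Lock a lino printing block into its registration jig

## Task

Get the print jig ready: draw its steel bolt right back, set the printing block that has the tongue into the jig's pocket, pattern up, so that it sits flat and fully home, then push the bolt all the way in over the tongue to lock it. Leave the plain block without a tongue and the two jars where they stand.

Things in the scene. Friction and masses are not known exactly. Their poses are not given: they have to be found in the camera images.
- jig: Fixed wooden jig: board x -62 to 90, y -122 to 46 mm, 8 thick; on it a rim, top 18 mm above the table, round a pocket: 93 x 59 mm rectangle and, at its +x end, a 24 mm long tongue bay (y -25.5 to 5.5). 1.5 mm play per side, 4 mm 45-degree lead-in at the rim. Origin on the table under the rectangle's centre, z up, x towards the bay. Bolt guides (x 40 to 74, y -120 to -46) are 34 mm high.
- pocket (a point): Centre of the pocket rectangle on the pocket's floor, 8 mm above the table; axes as the jig's. The seated block's origin lies here with its axes along these.
- bolt (a joint): Steel bar, 13 mm wide, 23 to 31 mm above the table, sliding along the jig's y at jig x = 57 mm. 0 m = fully in, end at y = +6 mm, barring the whole tongue bay; it opens towards the jig's -y, clears the bay from 0.032 on, stops at 0.060. About 1.5 N of friction; it stays where it is left. It starts in or nearly in.
- bolt_knob (a point): Middle of the bolt's upright round knob, 18 mm in diameter, from 38 to 68 mm above the table; this point is 55 mm above the table, on the knob's axis, at jig x = 57 mm, y = -36 mm minus the bolt's value. Axes as the jig's.
- block: Loose printing block to be seated: wooden body 90 (x) x 56 (y) x 26 mm high, carved brown lino face on top; at the foot of its +x end a 12 mm thick tongue, 24 mm long, 28 mm wide (y -24 to +4 mm). About 0.12 kg. Origin: centre of the body's underside (tongue not counted), z up. Starts flat on the table, pattern up. Seated, its top is 34 mm above the table.
- plain_block: Bystander: a loose block of the same body, 90 x 56 x 26 mm, with no tongue, flat on the table. Origin: centre of its underside. Leave it alone.
- jar_a: Bystander: closed round jar, 60 mm in diameter, 85 mm high, upright beyond the work. Origin: centre of its underside.
- jar_b: Bystander: closed round jar, 60 mm in diameter, 85 mm high, upright to the left of the blocks. Origin: centre of its underside.
Mind the look-alikes: they are no part of the job. Leave any blue look-alike of the block alone. Of the things that look like the jig, take the one that is farthest to the robot's left at the start.

How it is judged:
On the way, in this order (a step that is already met when the one before it is completed fails the run):
1. the bolt is drawn back clear of the tongue bay (value above 0.035 m) (value of joint bolt above 0.035 m), for 0.1 s.
2. with the bolt still back, the tongued block sits flat in the pocket, let go (value of joint bolt above 0.028 m and horizontal distance between block and pocket below 0.004 m and z of block in the frame of pocket below 0.002 m and angle between block's own z axis and vertical below 0.035 rad and angle between the x axis of block and the x axis of pocket, either way round below 0.06 rad and contact force between the fingers and block below 0.1 N), for 0.2 s.
At the end, for the whole second after the job is handed in: The tongued block lies at rest in the pocket, within 4 mm of its centre, within 2 mm of the floor, tilted less than 2 degrees and square to 3.4 degrees; the bolt is in to within 6 mm of its stop; the plain block and the jars are within 30 mm of where they began (value of joint bolt below 0.006 m and horizontal distance between block and pocket below 0.004 m and z of block in the frame of pocket below 0.002 m and angle between block's own z axis and vertical below 0.035 rad and angle between the x axis of block and the x axis of pocket, either way round below 0.06 rad and linear speed of block below 0.02 m/s and distance of each of plain_block, jar_a, jar_b from where it was at the start of the episode below 0.03 m); the robot touches nothing.
It fails at once if the plain block is moved more than 30 mm (distance of plain_block from where it was at the start of the episode above 0.03 m).
It fails at once if a jar is moved more than 30 mm or tipped (distance of any of jar_a, jar_b from where it was at the start of the episode above 0.03 m or angle between any of jar_a, jar_b's own z axis and vertical above 0.5 rad).
It also fails if it takes over 72 s, if anything falls off the work surface, if the arm or the gripper's body presses on something with over 40 N, if the wrist force passes 120 N, or if a joint passes its speed limit or range.

## Robot

A 6-joint arm with a two-finger parallel gripper is mounted at the origin on the work surface. World frame = base frame: x ahead of the robot, y to its left, z up, the work surface at z = 0. Lengths are in m, angles in rad, forces in N, time in s.
With the tool pointing down it reaches from about 0.375 to 0.75 m from the base axis. Payload 9 kg.
Tool frame: the origin (TCP) lies midway between the tips of the shut fingers; the grasp point (between the pads) lies ctrl.grasp_offset behind it (ctrl.grasp_offset is the distance from the TCP to the grasp point, in m); z points along the fingers, y is the line along which they close (so a half turn about z gives the same grasp; the last joint's range is limited). The gripper opens to 85 mm and grips with 20 to 120 N. Pads are 22 mm wide; open, the fingers measure 114 mm over their backs; the gripper's body (76 mm by 85 mm) begins 54 mm behind the grasp point. The pads swing forward as they close: fully open they stand 13 mm farther back than shut.
Start: joints at [-0.218, 0.104, 0.097, 1.564, 0, 1.353], TCP at [0.6, 0, 0.231] pointing down, gripper open.
Joint ranges: [-2.99, 2.99], [-0.84, 1.86], [-1.1, 1.16], [-1.84, 2.11], [-1.51, 1.56], [-3.14, 3.14]. Speed limits (rad/s): [2.22, 2.22, 2.57, 3.14, 3.14, 3.14].

## Interface

Orientations are given as [roll, pitch, yaw] about the fixed x, y, z axes, in that order (R = Rz(yaw) Ry(pitch) Rx(roll)).
In Python, from rig import monitor, viewer, close_job, nets, ctrl gives the robot as it stands.
- The arm moves only by the tool move_arm, never from a script. Its argument "commands" is a list of rows, each a list of 3 entries, a list of its own where there are three numbers: the shift along the tool's x, y, z in mm, then the turn about the tool's z in degrees, then the opening, from 0 (shut) to 1 (fully open). In form: [[[dx, dy, dz], yaw, grip], ...]. A call has 1 to 12 rows; each row shifts and turns the commanded pose from where the row before left it, along the tool's axes as they then stand; what a row does not reach is not made up. A row lasts 1/12 s, in which the tool goes at most 41.7 mm and 7.16 degrees, less where a joint would pass 70% of its speed; a pose out of reach is approached as far as the arm can. A call is refused whole if a number of a shift passes 41.7 or a number of a turn 7.16, either way. A call with a gripper value outside its range is refused whole. The fingers move at their own pace and stop on an object; "grip_force" is the grip in N (left out, the last holds). Time passes only in rows, so rows that do not move let the fingers close. It gives the time, the measured TCP pose, the force, the opening and the grip force at its end, in the units of the state.
- monitor.read_state(): the state, without advancing time (a new reading comes with each control period).
- viewer.camera(name): name is "scene" or "side" or "wrist"; returns a dict with "img" (400x640x3 uint8, red, green, blue), "fx", "fy", "cx", "cy" (pixels), "world_from_camera" (4x4, takes a point from camera to world coordinates); the wrist camera has in their place "T_tool_cam" (4x4, takes a point from camera to tool coordinates, whose origin is the TCP and whose axes are the flange's). Camera axes: x right, y down, z forward; pixel columns grow to the right and rows downward; lengths in m; the calibration is good to about 2 mm. A picture is of the moment at which its call begins: read the wrist's pose just before it. There is no depth.
- close_job(): hands the job in; it is judged then, once.
Trained networks look in a picture, given as the dict that the camera call returned (one of the last four; its "shot" number tells which), for a name from the list of things; names that differ only in an ending like _2 or _b are one class to them, and where a whole thing is asked for, a point or a joint stands for the part that bears it (a point fixed in the world has none). Each returns a list of dicts, best first, with "p" (0 to 1); they miss things now and then, are a little off and sometimes report something else, mostly with a low value. They report only what shows in the picture. A call takes as long as a camera call. They do not tell look-alikes from the thing itself.
- nets.recognise(query, picture): "extent" ([centre column, centre row, width, height] in pixels, round what is visible of it).
- nets.silhouettes(query, picture): "mask" (400x640 bool, what is visible of it) and "extent" ([centre column, centre row, width, height] in pixels, round what is visible of it).
- nets.place_of(query, picture): "centre" ([column, row] in pixels: a listed point, or the origin of a listed thing).
The state is a dict: "clock": time; "joint_pos": joint angles; "dq": joint speeds; "effort": joint torques, N m; "tool_pos": TCP position; "tool_rot": TCP orientation; "contact_force": force on the tool from outside, world axes, zero at the start; "ft_torque": the same for the moment, N m; "finger_gap": opening from 0.0 (shut) to 1.0 (fully open); "finger_force": force on a finger pad.
Only numpy, scipy, OpenCV 4.12 (cv2) and the standard library are available. Lean on these libraries where they do the work, as an engineer would, in place of code of your own. Each camera call takes 0.05 s, during which the arm holds its last target. There are 200 camera calls.

## Working session

There is one attempt and no reset: what is moved stays moved. The work goes in short steps, Python scripts to look and compute and a tool call to move; the robot and the scene stay as the last step left them, time stands still between calls to the robot, and variables do not carry over. Pictures are saved under pics/ and viewed, at most 10 in all, crops included, and the job is handed in when it is done.

Besides the shell and the picture viewer there is one more tool, called after "Call:" as name(argument=value, ...), one argument or row to a line, values as JSON. move_arm: Moves the arm, as the interface text tells. Its arguments: {"type":"object","properties":{"commands":{"type":"array"},"grip_force":{"type":"number"}},"required":["commands"]}

```bash
mkdir -p pics; ls; cat > h.py <<'E'
import numpy as np, cv2
from rig import monitor, viewer, close_job, nets, ctrl
from scipy.spatial.transform import Rotation as R
def save(p,n): cv2.imwrite('pics/'+n, cv2.cvtColor(p['img'],cv2.COLOR_RGB2BGR))
def wfc(p,s=None):
    if 'world_from_camera' in p: return np.array(p['world_from_camera'])
    T=np.eye(4);T[:3,:3]=R.from_euler('xyz',s['tool_rot']).as_matrix();T[:3,3]=s['tool_pos']
    return T@np.array(p['T_tool_cam'])
def ray(p,uv,z,s=None):
    T=wfc(p,s);d=T[:3,:3]@np.array([(uv[0]-p['cx'])/p['fx'],(uv[1]-p['cy'])/p['fy'],1]);o=T[:3,3]
    return o+d*(z-o[2])/d[2]
def proj(p,X,s=None):
    T=np.linalg.inv(wfc(p,s));c=T[:3,:3]@np.array(X)+T[:3,3]
    return np.array([p['fx']*c[0]/c[2]+p['cx'],p['fy']*c[1]/c[2]+p['cy']])
E
python3 - <<'E'
from h import *
s=monitor.read_state();print(s, ctrl.grasp_offset)
for n in('scene','side'):
    p=viewer.camera(n);save(p,n+'0.png');print(n,np.round(wfc(p),3).tolist(),p['fx'])
    for q,z in(('block',0),('plain_block',0),('jig',0),('bolt_knob',.055),('jar_a',0),('pocket',.008)):
        for r in nets.place_of(q,p)[:4]: print(q,r['p'],np.round(r['centre']),np.round(ray(p,r['centre'],z),3))
E
```

```text
pics
{'clock': 0.0, 'joint_pos': array([-2.17732036e-01,  1.04722158e-01,  9.64689064e-02,  1.56388759e+00,
        6.25937899e-06,  1.35309659e+00]), 'dq': array([ 0.00074032,  0.0017461 ,  0.00088975,  0.00076413, -0.00083747,
        0.00045752]), 'effort': array([ 7.03431251e-04, -5.56934094e+01,  5.03644359e+01,  1.70058967e-02,
       -2.22691165e-04, -8.28643181e-07]), 'tool_pos': array([5.99671500e-01, 6.49346957e-05, 2.30508736e-01]), 'tool_rot': array([-3.14028123e+00, -2.96505433e-04,  1.57076383e+00]), 'contact_force': array([-0.14057677, -0.49941543,  0.31701586]), 'ft_torque': array([ 0.02068686, -0.02705135,  0.00713722]), 'finger_force': 0.0, 'finger_gap': 1.0008080771640762} 0.0187
scene [[-0.02, 0.691, -0.723, 1.291], [1.0, 0.018, -0.011, 0.1], [0.005, -0.723, -0.691, 0.803], [0.0, 0.0, 0.0, 1.0]] 392.0332978723119
block 0.92 [364. 244.] [0.626 0.21  0.   ]
block 0.72 [374. 293.] [0.776 0.225 0.   ]
block 0.71 [424. 260.] [0.673 0.362 0.   ]
plain_block 0.83 [344. 200.] [ 0.459  0.163 -0.   ]
jig 0.87 [214. 158.] [ 0.269 -0.261  0.   ]
jig 0.86 [264. 213.] [ 0.518 -
[... 324 characters left out ...]
 0.16  0.008]
side [[0.97, -0.17, 0.175, 0.328], [-0.243, -0.625, 0.742, -0.818], [-0.017, -0.762, -0.647, 0.837], [0.0, 0.0, 0.0, 1.0]] 467.0506473901974
block 0.91 [334. 173.] [0.621 0.217 0.   ]
block 0.76 [384. 161.] [0.781 0.231 0.   ]
block 0.72 [339. 141.] [0.681 0.369 0.   ]
plain_block 0.66 [280. 192.] [0.454 0.173 0.   ]
jig 0.94 [326. 249.] [ 0.521 -0.067  0.   ]
jig 0.94 [229. 339.] [ 0.269 -0.255  0.   ]
bolt_knob 0.76 [250. 338.] [ 0.311 -0.301  0.055]
bolt_knob 0.65 [352. 239.] [ 0.575 -0.103  0.055]
jar_a 0.97 [390. 199.] [0.737 0.064 0.   ]
jar_a 0.65 [292. 151.] [0.525 0.355 0.   ]
pocket 0.94 [228. 337.] [ 0.267 -0.257  0.008]
pocket 0.62 [323. 248.] [ 0.515 -0.069  0.008]
```

View pics/scene0.png

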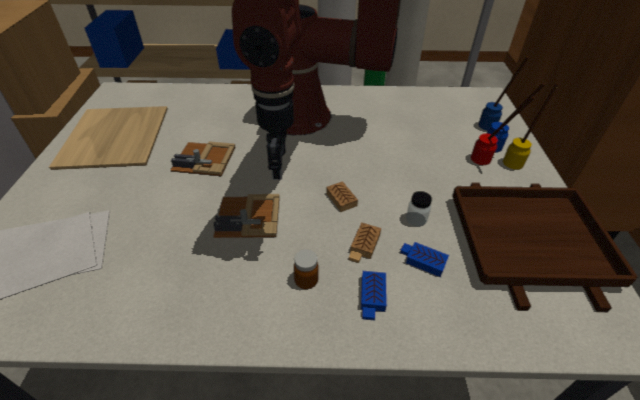

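View pics/side0.png

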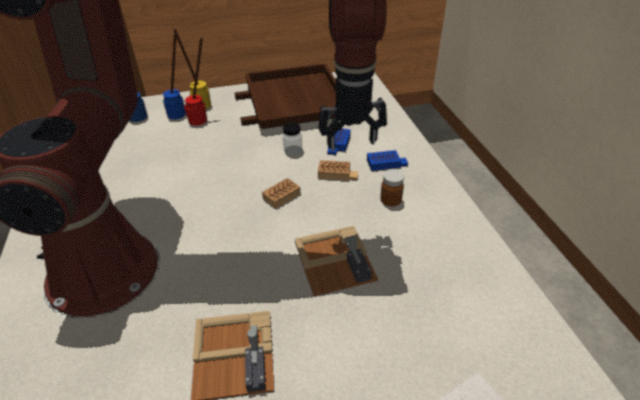

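Scene view: candidates for the block are the natural tongued one (364,242), the plain natural one (342,196) and the blue ones at (425,258) and (373,292). Candidates for the jig are (262,214) and (214,158). I choose the natural tongued block at (364,242), and the jig at (262,214), which has the larger y and so is farthest left. The side view agrees: block (335,171), jig (330,255).

```bash
python3 - <<'E'
from h import *
s=monitor.read_state();p=viewer.camera('wrist');save(p,'w0.png');print(np.round(p['T_tool_cam'],3).tolist(),p['fx'],p['cx'],p['cy'])
for q,z in(('block',0),('jig',0),('bolt_knob',.055),('pocket',.008)):
    for r in nets.place_of(q,p)[:3]: print(q,r['p'],np.round(r['centre']),np.round(ray(p,r['centre'],z,s),3))
q=viewer.camera('scene');c=q['img'][180:320,200:460];c=cv2.resize(c,None,fx=3,fy=3,interpolation=2);cv2.imwrite('pics/c0.png',c[:,:,::-1])
E
```

```text
[[0.001, -0.964, -0.266, 0.068], [1.0, 0.001, 0.001, 0.001], [-0.0, -0.266, 0.964, -0.143], [0.0, 0.0, 0.0, 1.0]] 317.8117114594662 317.86056883025356 198.66993853316427
block 0.25 [249. 224.] [ 0.515 -0.068  0.   ]
jig 0.63 [251. 227.] [ 0.518 -0.072  0.   ]
bolt_knob 0.63 [294. 275.] [ 0.574 -0.109  0.055]
pocket 0.92 [250. 229.] [ 0.517 -0.071  0.008]
```

View pics/c0.png

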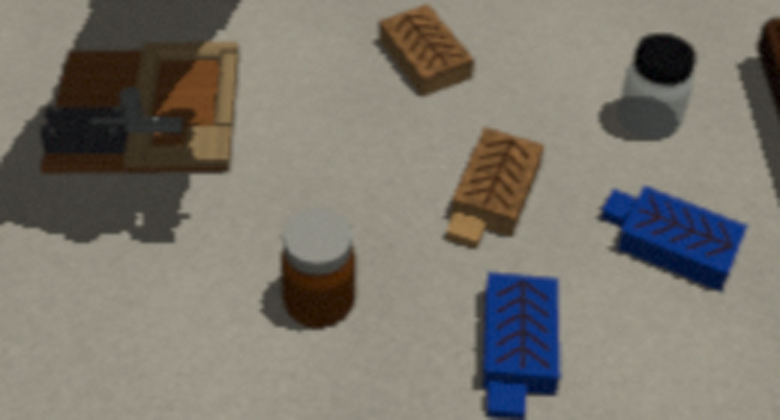

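View pics/w0.png

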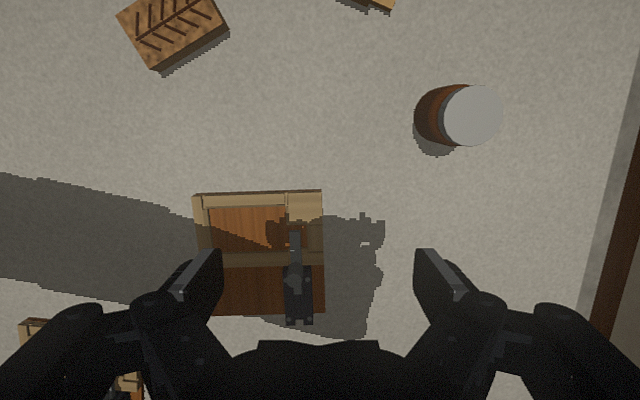

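Crop: the chosen block (498,180 in the crop) is natural wood with its tongue at (465,228). The plain one (425,48) has no tongue, the other two are blue. In the wrist view the chosen jig fills (192..324, 189..320), with the knob at about (294,275) and the other jig at lower left (70,350). I'll centre the wrist camera on the jig to get its pose.

Call:
move_arm(
  commands=[
    [[-25, -30, 0], 0, 1],
    [[-25, -30, 0], 0, 1],
    [[0, 0, 0], 0, 1],
    [[0, 0, 0], 0, 0],
    [[0, 0, 0], 0, 0],
    [[0, 0, 0], 0, 0],
  ],
)

```text
clock: 1.5
tool_pos: [0.5408, -0.0496, 0.2316]
tool_rot: [3.141, 0.0, 1.571]
contact_force: [0.5, 0.4, -0.4]
finger_gap: 0.605
finger_force: 0.0
```

```bash
cat >> h.py <<'E'
from scipy.optimize import minimize
def box(x0,x1,y0,y1,z0,z1): return np.array([[x,y,z] for x in(x0,x1) for y in(y0,y1) for z in(z0,z1)])/1000.
def sil(p,s,hulls,x,y,a,S=4):
    m=np.zeros((400*S,640*S),np.uint8);c,n=np.cos(a),np.sin(a)
    for B in hulls:
        W=np.c_[c*B[:,0]-n*B[:,1]+x,n*B[:,0]+c*B[:,1]+y,B[:,2]]
        u=np.array([proj(p,w,s) for w in W]);u=(u+.5)*S-.5
        cv2.fillPoly(m,[cv2.convexHull(np.round(u).astype(np.int32))],1)
    return cv2.resize(m.astype(np.float32),(640,400),interpolation=cv2.INTER_AREA)
def fit(p,s,mask,hullf,x0,ign=None,nb=0):
    t=mask.astype(np.float32);w=np.ones_like(t) if ign is None else 1-ign.astype(np.float32)
    k=np.array([1e3,1e3,100]+[1e3]*nb)
    f=lambda v:(np.abs(sil(p,s,hullf(v[3:]/1e3),*(v[:3]/k[:3]))-t)*w).sum()
    v0=np.array(x0)*k; n=len(v0)
    for st in(6,2):
        r=minimize(f,v0,method='Nelder-Mead',options=dict(initial_simplex=np.vstack([v0,v0+st*np.eye(n)]),maxiter=250,xatol=.05));v0=r.x
    return v0/k,r.fun,t.sum()
def jigh(b):
    b=b[0]*1e3;an=np.linspace(0,6.28,13)
    kn=np.array([[57+9*np.cos(t),-36-b+9*np.sin(t),z] for t in an for z in(38,68)])/1e3
    return [box(-62,90,-122,46,0,8),box(-62,90,-46,46,0,18),box(40,74,-120,-46,0,34),box(50.5,63.5,-90-b,6-b,23,31),kn]
blockh=lambda b:[box(-45,45,-28,28,0,26),box(45,69,-24,4,0,12)]
E
python3 - <<'E'
from h import *
s=monitor.read_state();p=viewer.camera('wrist');print(s['tool_pos'],s['finger_gap'])
kk=nets.place_of('bolt_knob',p)[0];print(kk['p'],ray(p,kk['centre'],.055,s))
kk=nets.place_of('pocket',p)[0];print(kk['p'],ray(p,kk['centre'],.008,s))
m=nets.silhouettes('jig',p)[0];print(m['p'],m['extent'])
v,e,n=fit(p,s,m['mask'],jigh,[.518,-.068,.03,.002],nb=1);print(v,e,n)
im=p['img'].copy();M=(sil(p,s,jigh(v[3:]),*v[:3])>.5).astype(np.uint8)
for mm,c in((M,(0,255,0)),(m['mask'].astype(np.uint8),(255,0,0))):
    cs,_=cv2.findContours(mm,0,1);cv2.drawContours(im,cs,-1,c,1)
a=v[2];Rz=np.array([[np.cos(a),-np.sin(a)],[np.sin(a),np.cos(a)]])
for q in[(-46.5,-29.5),(46.5,-29.5),(46.5,29.5),(-46.5,29.5)]:
    w=Rz@(np.array(q)/1e3)+v[:2];u=proj(p,[*w,.010],s);cv2.circle(im,tuple(np.round(u).astype(int)),2,(0,255,255),-1)
cx,cy=map(int,m['extent'][:2]);c=cv2.resize(im[max(0,cy-95):cy+95,max(0,cx-110):cx+110],None,fx=3,fy=3,interpolation=2);cv2.imwrite('pics/c1.png',c[:,:,::-1])
E
```

```text
[ 0.54075121 -0.04963571  0.23164221] 0.6049943760524285
0.92 [ 0.57675366 -0.10662     0.055     ]
0.97 [ 0.51744251 -0.07123397  0.008     ]
0.94 [309.2, 217.6, 133.8, 142.5]
[ 0.51594467 -0.07098077  0.03902733  0.00932622] 778.625 16360.0
```

View pics/c1.png

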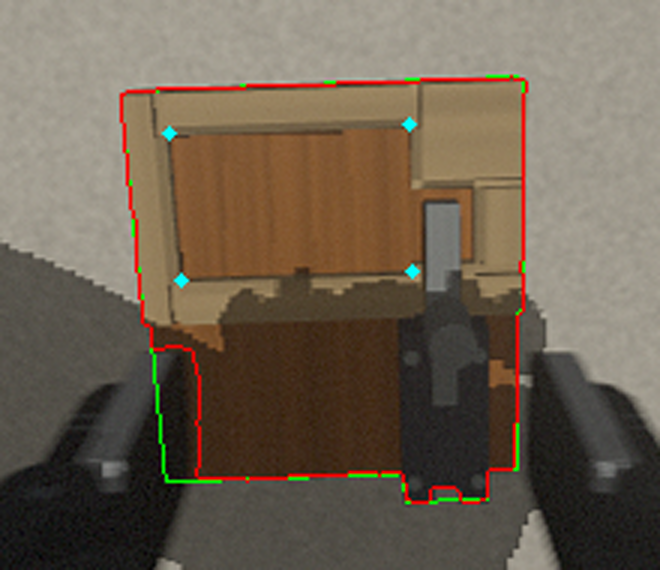

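Overlay: the jig model (green) and the mask (red) coincide, and the cyan pocket corners lie on the pocket's edges. So the jig is at (0.5165,-0.071), yaw 2.2°, with the bolt nearly in. I'll push the knob toward -y with the shut fingers.

Call:
move_arm(
  commands=[
    [[-10, 17, 0], 0, 0],
    [[-10, 17, 0], 0, 0],
    [[0, 0, 38], 0, 0],
    [[0, 0, 38], 0, 0],
    [[0, 0, 38], 0, 0],
    [[0, 0, 37], 0, 0],
    [[0, 0, 36], 0, 0],
    [[0, 0, 0], 0, 0],
    [[0, 0, 0], 0, 0],
  ],
)

```text
clock: 2.45
tool_pos: [0.5726, -0.0692, 0.0431]
tool_rot: [-3.138, -0.001, 1.571]
contact_force: [0.5, -0.3, 1.4]
finger_gap: 0.004
finger_force: 0.0
```

Call:
move_arm(
  commands=[
    [[-7, 0, 0], 0, 0],
    [[-7, 0, 0], 0, 0],
    [[-7, 0, 0], 0, 0],
    [[-7, 0.5, 0], 0, 0],
    [[-7, 0.5, 0], 0, 0],
    [[-7, 0.5, 0], 0, 0],
    [[-7, 0.5, 0], 0, 0],
    [[-7, 0.5, 0], 0, 0],
    [[-7, 0, 0], 0, 0],
    [[-4, 0, 0], 0, 0],
    [[0, 0, 0], 0, 0],
  ],
)

```text
clock: 3.37
tool_pos: [0.5765, -0.1381, 0.0442]
tool_rot: [3.142, 0.001, 1.57]
contact_force: [0.7, -0.4, -0.3]
finger_gap: 0.005
finger_force: 0.0
```

```bash
python3 - <<'E'
from h import *
print(monitor.read_state()['contact_force'])
for n in('scene','side'):
    p=viewer.camera(n)
    for r in nets.place_of('bolt_knob',p)[:2]: print(n,r['p'],np.round(ray(p,r['centre'],.055),3))
E
```

```text
[ 0.70672605 -0.41590044 -0.25101004]
scene 0.63 [ 0.323 -0.3    0.055]
scene 0.46 [ 0.576 -0.161  0.055]
side 0.6 [ 0.316 -0.295  0.055]
side 0.55 [ 0.574 -0.167  0.055]
```

Call:
move_arm(
  commands=[
    [[3, 0, 0], 0, 0],
    [[3, 0, -20], 0, 0],
    [[0, 0, -34], 0, 0],
    [[0, 0, -34], 0, 0],
    [[0, 0, -34], 0, 0],
    [[0, 0, -34], 0, 0],
    [[0, 0, -34], 0, 0],
  ],
)

```text
clock: 4.15
tool_pos: [0.5762, -0.1304, 0.2361]
tool_rot: [3.141, 0.0, 1.571]
contact_force: [1.0, -0.5, 1.0]
finger_gap: -0.001
finger_force: 0.0
```

Call:
move_arm(
  commands=[
    [[28, 4.5, 0], 0, 1],
    [[28, 4.5, 0], 0, 1],
    [[28, 4.5, 0], 0, 1],
    [[28, 4.5, 0], 0, 1],
    [[28, 4.5, 0], 0, 1],
    [[28, 4.5, 0], 0, 1],
    [[28, 4.5, 0], 0, 1],
    [[28, 4.5, 0], 0, 1],
    [[28, 4, 0], 0, 1],
    [[28, 4, 0], 0, 1],
    [[0, 0, 0], 0, 1],
    [[0, 0, 0], 0, 1],
  ],
)

```text
clock: 5.15
tool_pos: [0.6202, 0.1507, 0.2341]
tool_rot: [-3.141, 0.0, 1.574]
contact_force: [0.1, -0.0, 0.1]
finger_gap: 0.998
finger_force: 0.0
```

```bash
python3 - <<'E'
from h import *
s=monitor.read_state();p=viewer.camera('wrist');print(s['tool_pos'],s['joint_pos'])
for m in nets.silhouettes('block',p)[:4]:
    print(m['p'],m['extent'],p['img'][m['mask']].mean(0))
    g=ray(p,m['extent'][:2],.013,s);print(g)
    if np.hypot(g[0]-.63,g[1]-.213)<.05:
        best=min((fit(p,s,m['mask'],blockh,[g[0],g[1],a]) for a in(-.2,-.5,-.8)),key=lambda r:r[1]);print(best);v=best[0]
        im=p['img'].copy();M=(sil(p,s,blockh(0),*v[:3])>.5).astype(np.uint8)
        cs,_=cv2.findContours(M,0,1);cv2.drawContours(im,cs,-1,(0,255,0),1);save(dict(img=im),'b1.png')
for q in('plain_block','jar'):
  for r in nets.place_of('plain_block' if q[0]=='p' else 'jar_a',p)[:2]:print(q,r['p'],ray(p,r['centre'],0,s))
E
```

```text
[0.62015214 0.15074221 0.23406762] [ 3.40491978e-02  2.24596759e-01  2.34835942e-01  1.58139438e+00
 -1.87145009e-04  1.60200041e+00]
0.84 [322.1, 113.7, 104.1, 82.7] [122.50977995  93.19885901  62.74225754]
[0.62528803 0.21598747 0.013     ]
(array([ 0.61949798,  0.21582965, -0.36457427]), np.float64(188.9375), np.float32(4908.0))
0.76 [354.1, 14.6, 66.1, 29.1] [ 36.4005168   60.92937123 109.90956072]
[0.65739677 0.31432514 0.013     ]
0.7 [461.8, 107.4, 106.3, 61.4] [ 41.35309768  61.21417712 111.35233751]
[0.77924863 0.22327738 0.013     ]
plain_block 0.57 [0.45049136 0.1506789  0.        ]
jar 0.74 [0.73774741 0.06090246 0.        ]
```

View pics/b1.png

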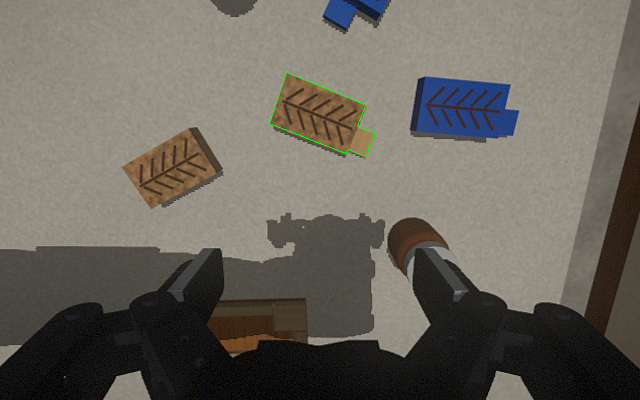

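The overlay hugs the chosen natural tongued block: (0.6195,0.216), yaw -20.9°, tongue at pixel (362,143). I'll go above it, turn to it and remeasure.

Call:
move_arm(
  commands=[
    [[16, 0, 0], 0, 1],
    [[16, 0, 0], 0, 1],
    [[16, 0.6, 0], 0, 1],
    [[16, 0.6, 0], 0, 1],
    [[0, 0, 0], -6.9, 1],
    [[0, 0, 0], -6.9, 1],
    [[0, 0, 0], -6.9, 1],
    [[0, 0, 0], -6.9, 1],
    [[0, 0, 0], -6.9, 1],
    [[0, 0, 0], -6.9, 1],
    [[0, 0, 0], -6.9, 1],
    [[0, 0, 0], -6.9, 1],
  ],
)

```text
clock: 6.35
tool_pos: [0.6218, 0.2133, 0.2343]
tool_rot: [-3.142, 0.0, 2.54]
contact_force: [0.2, 1.1, -0.2]
finger_gap: 0.996
finger_force: 0.0
```

Call:
move_arm(
  commands=[
    [[0, 0, 20], -6.9, 1],
    [[0, 0, 20], -7, 1],
    [[0, 0, 0], 0, 1],
    [[0, 0, 0], 0, 1],
  ],
)

```text
clock: 6.68
tool_pos: [0.621, 0.2131, 0.1934]
tool_rot: [-3.14, -0.002, 2.773]
contact_force: [-0.6, 0.5, 0.2]
finger_gap: 0.999
finger_force: 0.0
```

```bash
cat > blk.py <<'E'
from h import *
s=monitor.read_state();p=viewer.camera('wrist');print(s['tool_pos'],s['tool_rot'])
for m in nets.silhouettes('block',p)[:4]:
    g=ray(p,m['extent'][:2],.013,s);print(m['p'],m['extent'],g)
    if np.hypot(g[0]-.625,g[1]-.215)<.05:
        v,e,n=fit(p,s,m['mask'],blockh,[.6195,.2158,-.365]);print(v,e,n)
        Rt=R.from_euler('xyz',s['tool_rot']).as_matrix()
        tgt=v[:2]+.002*np.array([np.cos(v[2]),np.sin(v[2])])
        print('shift mm',1e3*Rt.T@(np.r_[tgt,.01]-s['tool_pos']),'yaw err deg',np.degrees(s['tool_rot'][2]-v[2]-np.pi))
E
python3 blk.py
```

```text
[0.62096341 0.21307501 0.19342636] [-3.14039622e+00 -2.05151273e-03  2.77289659e+00]
0.9 [468.4, 175.8, 128.9, 66.5] [0.6749927  0.36045144 0.013     ]
0.56 [318.2, 187.4, 58.1, 107.6] [0.63056688 0.21074759 0.013     ]
[ 0.61993254  0.21482266 -0.3676038 ] 127.375 5439.0
shift mm [ -0.78485644   1.48032335 183.42349727] yaw err deg -0.06258201583758705
```

Call:
move_arm(
  commands=[
    [[0, 1.5, 30], 0, 1],
    [[-0.8, 0, 35], 0, 1],
    [[0, 0, 35], 0, 1],
    [[0, 0, 35], 0, 1],
    [[0, 0, 28], 0, 1],
    [[0, 0, 15], 0, 1],
    [[0, 0, 5], 0, 1],
    [[0, 0, 0], 0, 0.5],
    [[0, 0, 0], 0, 0.4],
    [[0, 0, 0], 0, 0.4],
    [[0, 0, 0], 0, 0.4],
    [[0, 0, 0], 0, 0.4],
  ],
  grip_force=40,
)

```text
clock: 7.78
tool_pos: [0.6249, 0.2144, 0.0142]
tool_rot: [3.14, 0.004, 2.776]
contact_force: [-0.9, -0.9, 7.0]
finger_gap: 0.643
finger_force: 43.7
```

Call:
move_arm(
  commands=[
    [[0, 0, 0], 0, 0.4],
    [[0, 0, 0], 0, 0.4],
    [[0, 0, -5], 0, 0.4],
    [[0, 0, -20], 0, 0.4],
    [[0, 0, -35], 0, 0.4],
    [[0, 0, -35], 0, 0.4],
    [[0, 0, -35], 0, 0.4],
    [[0, 0, 0], 0, 0.4],
  ],
)

```text
clock: 8.45
tool_pos: [0.6267, 0.2147, 0.151]
tool_rot: [3.136, 0.01, 2.777]
contact_force: [1.0, 0.6, -0.3]
finger_gap: 0.638
finger_force: 42.9
```

```bash
python3 - <<'E'
from h import *
s=monitor.read_state();p=viewer.camera('wrist');save(p,'held.png')
print(s['tool_pos'],s['tool_rot'],s['contact_force'])
for m in nets.silhouettes('block',p)[:3]: print(m['p'],m['extent'])
E
```

```text
[0.62671985 0.21468603 0.1509849 ] [3.13591843 0.01042138 2.77660406] [ 0.98676976  0.55446618 -0.28222417]
0.91 [381.6, 320.1, 15.9, 55.5]
0.88 [486.3, 179.4, 146.9, 79.2]
0.6 [316.8, 245.5, 137.4, 197.2]
```

View pics/held.png

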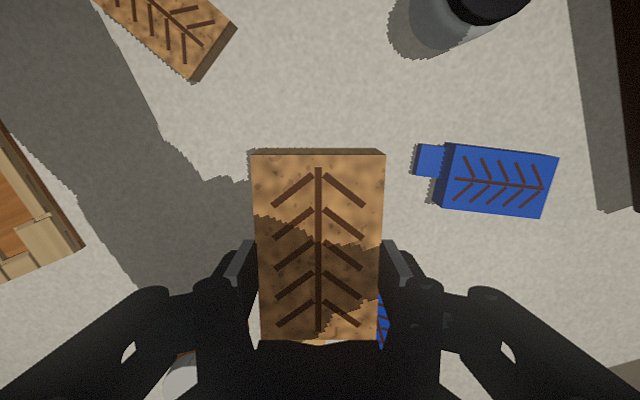

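Held: the block is gripped squarely between the pads, its back edge at row 150, columns 250–385, tongue toward the bottom. The TCP has drifted a few mm, so I'll measure the block's pose in the hand.

```bash
cat > hand.py <<'E'
from h import *
s=monitor.read_state();p=viewer.camera('wrist')
print(s['clock'],s['tool_pos'],s['tool_rot'],s['contact_force'],s['finger_gap'])
ms=[m for m in nets.silhouettes('block',p) if abs(m['extent'][0]-318)<30 and m['extent'][2]>100]
m=ms[0];print(m['p'],m['extent'])
ign=np.zeros((400,640));ign[236:]=1
for h in(.010,.013,.016,.019):
    f=dict(tool_pos=[0,0,h],tool_rot=[np.pi,0,np.pi])
    v,e,n=fit(p,f,m['mask'],blockh,[-.004,0,0],ign);print(h,np.round(v,4),e)
E
python3 hand.py
```

```text
8.55 [0.62444983 0.21434547 0.14413048] [3.13943405 0.00399158 2.77664773] [ 0.10946731 -0.71912489 -1.76141336] 0.6369709639177582
0.64 [315.6, 247.5, 137.8, 196.6]
0.01 [-0.0051  0.0011  0.0002] 350.125
0.013 [-0.0048  0.0008  0.0022] 131.0625
0.016 [-0.0045  0.0008  0.0041] 240.75
0.019 [-0.0041  0.0005  0.0025] 466.6875
```

Call:
move_arm(
  commands=[
    [[-0.6, -30.4, 0], 0, 0.4],
    [[-0.6, -30.4, 0], 0, 0.4],
    [[-0.6, -30.4, 0], 0, 0.4],
    [[-0.6, -30.4, 0], 0, 0.4],
    [[-0.6, -30.4, 0], 0, 0.4],
    [[-0.6, -30.4, 0], 0, 0.4],
    [[-0.6, -30.4, 0], 0, 0.4],
    [[-0.6, -30.4, 0], 0, 0.4],
    [[-0.6, -30.4, 0], 0, 0.4],
    [[-0.6, -30.4, 0], 0, 0.4],
    [[0, 0, 0], -5.75, 0.4],
    [[0, 0, 0], -5.75, 0.4],
  ],
)

```text
clock: 9.65
tool_pos: [0.5186, -0.0733, 0.1395]
tool_rot: [3.141, -0.003, 2.979]
contact_force: [0.8, -0.9, -0.9]
finger_gap: 0.641
finger_force: 43.0
```

Call:
move_arm(
  commands=[
    [[0, 0, 0], -5.75, 0.4],
    [[0, 0, 0], -5.75, 0.4],
    [[0, 0, 0], 0, 0.4],
    [[0, 0, 0], 0, 0.4],
    [[0, 0, 0], 0, 0.4],
    [[0, 0, 0], 0, 0.4],
  ],
)

```text
clock: 10.15
tool_pos: [0.5199, -0.0719, 0.1408]
tool_rot: [3.141, -0.001, -3.107]
contact_force: [0.1, 0.3, -1.2]
finger_gap: 0.638
finger_force: 43.0
```

```bash
cat > over.py <<'E'
from h import *
import sys
s=monitor.read_state();print(s['clock'],s['tool_pos'],s['tool_rot'],s['contact_force'],s['finger_gap'])
J=np.array([.5163,-.071]);a=.039
Rt=R.from_euler('xyz',s['tool_rot']).as_matrix();Rj=np.array([[np.cos(a),-np.sin(a)],[np.sin(a),np.cos(a)]])
tgt=J-Rj@np.array([-.0047,.0008])
print('shift mm',1e3*Rt.T@(np.r_[tgt,.0215]-s['tool_pos']),'tool turn deg',-np.degrees((a+np.pi-.002-s['tool_rot'][2]+np.pi)%(2*np.pi)-np.pi))
p=viewer.camera('wrist');save(p,sys.argv[1])
for n in('scene','side'):
    q=viewer.camera(n)
    for r in nets.place_of('bolt_knob',q)[:2]: print(n,r['p'],np.round(ray(q,r['centre'],.055),3))
E
python3 over.py w2.png
```

```text
10.15 [ 0.51991469 -0.07185913  0.14082679] [ 3.14129403e+00 -6.94270092e-04 -3.10711992e+00] [ 0.11570034  0.2732472  -1.16027056] 0.6381160046903077
shift mm [ -1.20348534   0.16885927 119.32604368] tool turn deg -0.14480179216301264
scene 0.62 [ 0.319 -0.306  0.055]
side 0.53 [ 0.579 -0.163  0.055]
```

View pics/w2.png

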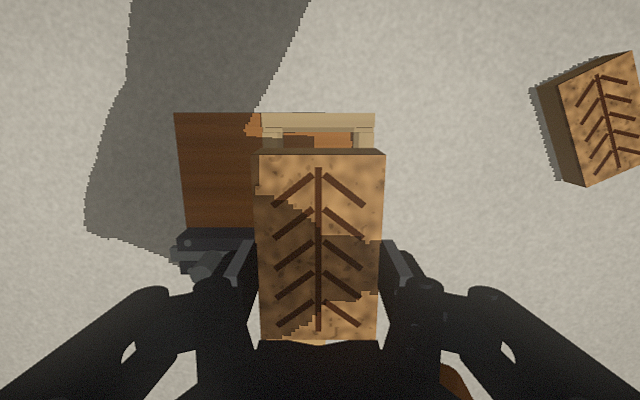

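Wrist view: the block is over the jig, its back edge at row 150. The jig's -x end shows at row 112, corners about (173,113) and (375,113). I'll refine the jig pose from that.

```bash
python3 - <<'E'
from h import *
s=monitor.read_state();p=viewer.camera('wrist')
for m in nets.silhouettes('jig',p)[:2]:
    print(m['p'],m['extent'])
    ign=np.zeros((400,640));ign[147:]=1;ign[:,420:]=1
    b=[.057]
    v,e,n=fit(p,s,m['mask'],lambda _:jigh(b),[.5163,-.071,.039],ign);print(v,e)
    x0=np.array([.5163,-.071,.039]);print(np.abs((sil(p,s,jigh(b),*x0)-m['mask'])*(1-ign)).sum())
for c in[(-62,46,18),(-62,-122,8),(-62,-46,18)]:
    a=.039;print(c,proj(p,[.5163+(c[0]*np.cos(a)-c[1]*np.sin(a))/1e3,-.071+(c[0]*np.sin(a)+c[1]*np.cos(a))/1e3,c[2]/1e3],s))
E
```

```text
0.83 [272.2, 194.8, 206.4, 172.6]
[ 0.51616766 -0.071174    0.03693177] 46.875
120.0
(-62, 46, 18) [374.78266689 111.82907205]
(-62, -122, 8) [172.74711563 112.19457015]
(-62, -46, 18) [261.16945891 112.05918932]
```

Call:
move_arm(
  commands=[
    [[-1.2, 0.2, 20], 0, 0.4],
    [[0, 0, 30], 0, 0.4],
    [[0, 0, 30], 0, 0.4],
    [[0, 0, 15], 0, 0.4],
    [[0, 0, 0], 0, 0.4],
    [[0, 0, 0], 0, 0.4],
    [[0, 0, 0], 0, 0.4],
    [[0, 0, 0], 0, 0.4],
  ],
)

```text
clock: 11.17
tool_pos: [0.5226, -0.0723, 0.0483]
tool_rot: [-3.14, 0.003, -3.105]
contact_force: [-0.2, 0.3, -1.5]
finger_gap: 0.639
finger_force: 43.0
```

```bash
python3 over.py w3.png; python3 hand.py
```

```text
11.1667 [ 0.5226246  -0.07227392  0.04825283] [-3.14039891e+00  2.67916347e-03 -3.10494895e+00] [-0.24876654  0.31514752 -1.45953538] 0.6393152881584783
shift mm [ 1.64348587  0.74777457 26.74764856] tool turn deg -0.02041434004552515
scene 0.58 [ 0.318 -0.311  0.055]
scene 0.47 [ 0.584 -0.158  0.055]
side 0.69 [ 0.581 -0.161  0.055]
side 0.56 [ 0.318 -0.301  0.055]
11.4167 [ 0.52178915 -0.07196485  0.04701737] [-3.14111661e+00  1.02711302e-03 -3.10493849e+00] [ 0.23335253  0.57298468 -2.0217591 ] 0.6415337895613609
0.97 [317.2, 247.5, 136.1, 196.3]
0.01 [-0.0047  0.0006  0.001 ] 324.4375
0.013 [-0.0044  0.0007  0.0003] 91.5
0.016 [-0.004   0.0007  0.0003] 221.25
0.019 [-0.0038  0.0006  0.0029] 465.75
```

Call:
move_arm(
  commands=[
    [[0.3, 0.3, 4], 0, 0.4],
    [[0, 0, 4], 0, 0.4],
    [[0, 0, 4], 0, 0.4],
    [[0, 0, 4], 0, 0.4],
    [[0, 0, 4], 0, 0.4],
    [[0, 0, 3], 0, 0.4],
    [[0, 0, 0], 0, 0.4],
    [[0, 0, 0], 0, 0.4],
    [[0, 0, 0], 0, 0.4],
    [[0, 0, 0], 0, 0.4],
    [[0, 0, 0], 0, 0.4],
    [[0, 0, 0], 0, 0.4],
  ],
)

```text
clock: 12.52
tool_pos: [0.5211, -0.0715, 0.0234]
tool_rot: [-3.142, 0.0, -3.105]
contact_force: [-0.8, 1.2, -1.3]
finger_gap: 0.638
finger_force: 43.1
```

Call:
move_arm(
  commands=[
    [[0, 0, 1], 0, 0.4],
    [[0, 0, 1], 0, 0.4],
    [[0, 0, 0.5], 0, 0.4],
    [[0, 0, 0], 0, 0.4],
    [[0, 0, 0], 0, 0.4],
    [[0, 0, 0], 0, 0.4],
    [[0, 0, 0], 0, 0.4],
  ],
)

```text
clock: 13.1
tool_pos: [0.5213, -0.0716, 0.0221]
tool_rot: [-3.141, 0.001, -3.105]
contact_force: [-5.1, 0.9, 11.6]
finger_gap: 0.638
finger_force: 44.4
```

Call:
move_arm(
  commands=[
    [[0, 0, -0.5], 0, 0.75],
    [[0, 0, 0], 0, 0.85],
    [[0, 0, 0], 0, 1],
    [[0, 0, 0], 0, 1],
    [[0, 0, 0], 0, 1],
    [[0, 0, -10], 0, 1],
    [[0, 0, -30], 0, 1],
    [[0, 0, -35], 0, 1],
    [[0, 0, -35], 0, 1],
    [[0, 0, 0], 0, 1],
    [[0, 0, 0], 0, 1],
    [[0, 0, 0], 0, 1],
  ],
)

```text
clock: 14.1
tool_pos: [0.5211, -0.0715, 0.1315]
tool_rot: [-3.141, 0.0, -3.105]
contact_force: [0.1, 0.3, 0.5]
finger_gap: 1.001
finger_force: 0.0
```

Call:
move_arm(
  commands=[
    [[25, 0, -40], 0, 1],
    [[25, 0, -40], 0, 1],
    [[0, 0, 0], 0, 1],
    [[0, 0, 0], 0, 1],
    [[0, 0, 0], 0, 1],
    [[0, 0, 0], 0, 1],
  ],
)

```text
clock: 14.6
tool_pos: [0.4764, -0.0728, 0.2002]
tool_rot: [3.14, -0.002, -3.105]
contact_force: [-0.3, 0.3, -1.4]
finger_gap: 1.0
finger_force: 0.0
```

```bash
python3 - <<'E'
from h import *
s=monitor.read_state();p=viewer.camera('wrist');print(s['clock'],s['tool_pos'],s['contact_force'])
for m in nets.silhouettes('block',p)[:3]:
    g=ray(p,m['extent'][:2],.034,s);print(m['p'],m['extent'],g)
    if np.hypot(g[0]-.52,g[1]+.07)<.05:
        top=lambda _:[box(-45,45,-28,28,33.5,34)]
        v,e,n=fit(p,s,m['mask'],top,[.5163,-.071,.039]);print(v,e,n)
for r in nets.place_of('bolt_knob',p)[:2]:print(r['p'],ray(p,r['centre'],.055,s))
c=p['img'];save(p,'w4.png')
u=proj(p,[.5163,-.071,.034],s);x,y=map(int,u);x0=max(0,x-120);y0=max(0,y-90)
cv2.imwrite('pics/c4.png',cv2.resize(c[y0:y0+180,x0:x0+240],None,fx=3,fy=3,interpolation=2)[:,:,::-1])
E
```

```text
14.6 [ 0.47638235 -0.07280102  0.20015682] [-0.25561251  0.27713948 -1.42770558]
0.97 [627.6, 333.9, 24.7, 53.9] [0.64225706 0.28987236 0.034     ]
0.76 [316.4, 224.8, 56.2, 106.4] [ 0.52284632 -0.07143879  0.034     ]
[ 0.51418901 -0.07130404  0.03681501] 683.6875 4989.0
0.56 [518.4, 387.9, 28.1, 21.8] [0.72293139 0.18028839 0.034     ]
0.98 [ 0.57595386 -0.15899929  0.055     ]
```

View pics/c4.png

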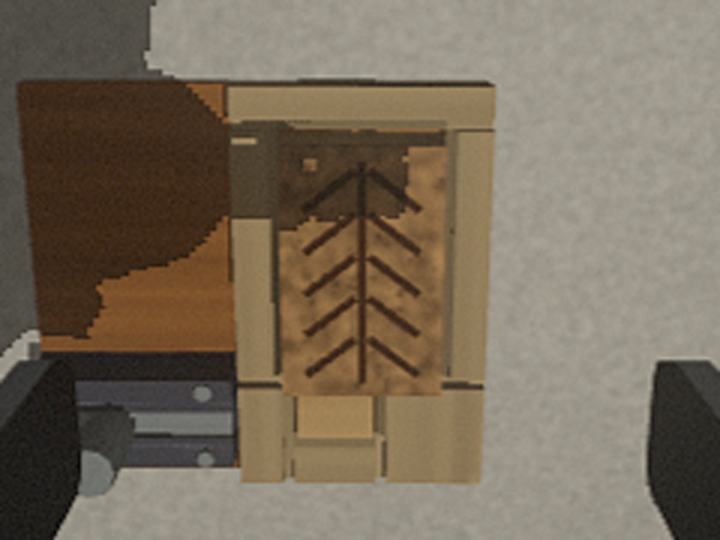

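The block sits inside the rim with its tongue in the bay, and the bolt is back: the knob is at y≈-0.159, so the value is about 0.054. I'll press lightly on the block's centre to confirm it is fully home.

Call:
move_arm(
  commands=[
    [[-21, 0, 20], 0, 0],
    [[-21, 0, 30], 0, 0],
    [[0, 0, 30], 0, 0],
    [[0, 0, 30], 0, 0],
    [[0, 0, 30], 0, 0],
    [[0, 0, 10], 0, 0],
    [[0, 0, 0], 0, 0],
    [[0, 0, 0], 0, 0],
    [[0, 0, 0], 0, 0],
    [[0, 0, 0], 0, 0],
  ],
)

```text
clock: 15.58
tool_pos: [0.5203, -0.0721, 0.0542]
tool_rot: [-3.14, 0.003, -3.105]
contact_force: [0.7, 0.3, -0.1]
finger_gap: -0.003
finger_force: 0.0
```

Call:
move_arm(
  commands=[
    [[0, 0, 4], 0, 0],
    [[0, 0, 4], 0, 0],
    [[0, 0, 3], 0, 0],
    [[0, 0, 2], 0, 0],
    [[0, 0, 1], 0, 0],
    [[0, 0, 0], 0, 0],
    [[0, 0, 0], 0, 0],
    [[0, 0, 0], 0, 0],
  ],
)

```text
clock: 16.25
tool_pos: [0.519, -0.0716, 0.0381]
tool_rot: [-3.142, 0.0, -3.105]
contact_force: [0.1, -0.5, 0.6]
finger_gap: -0.003
finger_force: 0.0
```

Call:
move_arm(
  commands=[
    [[0, 0, 2], 0, 0],
    [[0, 0, 1], 0, 0],
    [[0, 0, 1], 0, 0],
    [[0, 0, 0], 0, 0],
    [[0, 0, 0], 0, 0],
    [[0, 0, 0], 0, 0],
  ],
)

```text
clock: 16.75
tool_pos: [0.5189, -0.0716, 0.0341]
tool_rot: [-3.142, 0.0, -3.105]
contact_force: [-0.9, 0.4, 2.9]
finger_gap: 0.003
finger_force: 1.2
```

Call:
move_arm(
  commands=[
    [[0, 0, 1], 0, 0],
    [[0, 0, 0], 0, 0],
    [[0, 0, 0], 0, 0],
    [[0, 0, 0], 0, 0],
  ],
)

```text
clock: 17.08
tool_pos: [0.519, -0.0716, 0.034]
tool_rot: [-3.141, 0.0, -3.105]
contact_force: [-5.6, 2.2, 12.6]
finger_gap: 0.001
finger_force: 6.0
```

Contact came at z = 0.034, exactly the seated height, so the block is home. Next I go behind the knob and push the bolt in.

Call:
move_arm(
  commands=[
    [[0, 0, -10], 0, 0],
    [[0, 0, -30], 0, 0],
    [[0, 0, -30], 0, 0],
    [[0, 0, -30], 0, 0],
    [[-11, -26.5, 0], 0, 0],
    [[-11, -26.5, 0], 0, 0],
    [[-11, -26.5, 0], 0, 0],
    [[-11, -26.5, 0], 0, 0],
    [[-10, -26.5, 0], 0, 0],
    [[0, 0, 0], 0, 0],
    [[0, 0, 0], 0, 0],
    [[0, 0, 0], 0, 0],
  ],
)

```text
clock: 18.08
tool_pos: [0.5774, -0.2016, 0.1329]
tool_rot: [3.141, -0.0, -3.105]
contact_force: [0.5, 0.3, -0.1]
finger_gap: -0.003
finger_force: 0.0
```

Call:
move_arm(
  commands=[
    [[0, 0, 25], 0, 0],
    [[0, 0, 25], 0, 0],
    [[0, 0, 25], 0, 0],
    [[0, 0, 11], 0, 0],
    [[0, 0, 0], 0, 0],
    [[0, 0, 0], 0, 0],
    [[0, 0, 0], 0, 0],
    [[0, 0, 0], 0, 0],
  ],
)

```text
clock: 18.75
tool_pos: [0.5788, -0.2025, 0.0491]
tool_rot: [-3.14, 0.003, -3.105]
contact_force: [0.4, -0.3, 1.0]
finger_gap: -0.002
finger_force: 0.0
```

Now push 70 mm along tool +y, then creep on until the force rises at the stop.

Call:
move_arm(
  commands=[
    [[0, 7, 0], 0, 0],
    [[0, 7, 0], 0, 0],
    [[0, 7, 0], 0, 0],
    [[0, 7, 0], 0, 0],
    [[0, 7, 0], 0, 0],
    [[0, 7, 0], 0, 0],
    [[0, 7, 0], 0, 0],
    [[0, 7, 0], 0, 0],
    [[0, 7, 0], 0, 0],
    [[0, 5, 0], 0, 0],
    [[0, 0, 0], 0, 0],
    [[0, 0, 0], 0, 0],
  ],
)

```text
clock: 19.75
tool_pos: [0.5749, -0.1335, 0.0467]
tool_rot: [3.141, -0.001, -3.104]
contact_force: [0.1, -0.9, -0.4]
finger_gap: -0.003
finger_force: 0.0
```

```bash
python3 - <<'E'
from h import *
print(monitor.read_state()['contact_force'])
for n in('scene','side'):
    p=viewer.camera(n)
    for r in nets.place_of('bolt_knob',p)[:2]: print(n,r['p'],np.round(ray(p,r['centre'],.055),3))
E
```

```text
[ 0.11878444 -0.92587531 -0.41162144]
scene 0.54 [ 0.316 -0.304  0.055]
scene 0.44 [ 0.584 -0.102  0.055]
side 0.56 [ 0.314 -0.298  0.055]
side 0.46 [ 0.574 -0.12   0.055]
```

Call:
move_arm(
  commands=[
    [[0, 2, 0], 0, 0],
    [[0, 2, 0], 0, 0],
    [[0, 0, 0], 0, 0],
    [[0, 0, 0], 0, 0],
    [[0, 0, 0], 0, 0],
  ],
)

```text
clock: 20.37
tool_pos: [0.575, -0.13, 0.047]
tool_rot: [3.142, 0.0, -3.105]
contact_force: [-0.0, 0.1, -0.1]
finger_gap: -0.002
finger_force: 0.1
```

Call:
move_arm(
  commands=[
    [[0, 1, 0], 0, 0],
    [[0, 1, 0], 0, 0],
    [[0, 0, 0], 0, 0],
    [[0, 0, 0], 0, 0],
  ],
)

```text
clock: 20.7
tool_pos: [0.575, -0.1284, 0.047]
tool_rot: [-3.141, 0.0, -3.105]
contact_force: [0.5, -4.0, -1.7]
finger_gap: 0.002
finger_force: 2.1
```

Call:
move_arm(
  commands=[
    [[0, 1, 0], 0, 0],
    [[0, 1, 0], 0, 0],
    [[0, 0, 0], 0, 0],
    [[0, 0, 0], 0, 0],
  ],
)

```text
clock: 21.03
tool_pos: [0.575, -0.1281, 0.0471]
tool_rot: [-3.138, -0.0, -3.106]
contact_force: [0.3, -11.8, -3.8]
finger_gap: 0.0
finger_force: 6.1
```

It stopped at y=-0.128, as predicted for fully in, with the force rising. I'll back off, rise and check.

Call:
move_arm(
  commands=[
    [[0, -8, 0], 0, 0],
    [[0, -8, 0], 0, 0],
    [[0, 0, -25], 0, 0],
    [[0, 0, -35], 0, 0],
    [[0, 0, -35], 0, 0],
    [[0, 0, -35], 0, 0],
    [[35, 0, -25], 0, 0],
    [[35, 0, 0], 0, 0],
    [[20, 0, 0], 0, 0],
    [[0, 0, 0], 0, 0],
    [[0, 0, 0], 0, 0],
    [[0, 0, 0], 0, 0],
  ],
)

```text
clock: 22.03
tool_pos: [0.4872, -0.1454, 0.2013]
tool_rot: [3.141, 0.001, -3.105]
contact_force: [-0.1, -0.2, 0.3]
finger_gap: -0.0
finger_force: 0.0
```

```bash
python3 - <<'E'
from h import *
s=monitor.read_state();p=viewer.camera('wrist');print(s['clock'],s['tool_pos'],s['contact_force'])
for r in nets.place_of('bolt_knob',p)[:2]:print(r['p'],ray(p,r['centre'],.055,s))
for b in(0,6,12):
    a=.038;c=(57,6-b);print(b,proj(p,[.5163+(c[0]*np.cos(a)-c[1]*np.sin(a))/1e3,-.071+(c[0]*np.sin(a)+c[1]*np.cos(a))/1e3,.031],s))
x,y=map(int,proj(p,[.53,-.09,.03],s));x0=min(max(0,x-120),400);y0=min(max(0,y-90),220);print(x0,y0)
cv2.imwrite('pics/c5.png',cv2.resize(p['img'][y0:y0+180,x0:x0+240],None,fx=3,fy=3,interpolation=2)[:,:,::-1])
q=viewer.camera('scene')
for n in('plain_block','jar_a'):
    for r in nets.place_of(n,q)[:2]: print(n,r['p'],np.round(ray(q,r['centre'],0),3))
E
```

```text
22.0333 [ 0.48720529 -0.14544551  0.2012991 ] [-0.05559151 -0.19969573  0.3060294 ]
0.71 [ 0.57398303 -0.10224418  0.055     ]
0 [390.28366264 259.78745889]
6 [384.74069362 259.792604  ]
12 [379.19763356 259.7977492 ]
248 131
plain_block 0.94 [0.468 0.156 0.   ]
jar_a 0.92 [ 0.744  0.067 -0.   ]
jar_a 0.76 [0.533 0.364 0.   ]
```

View pics/c5.png

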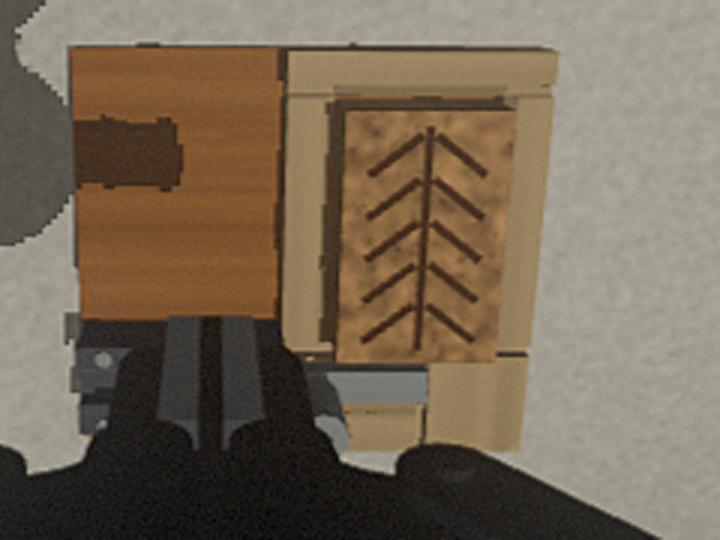

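The bolt now bars the tongue. Its end is at column 390, as predicted for value 0, and the block sits flat in the pocket. The bystanders have not moved.

```bash
python3 -c "
from rig import close_job
print(close_job())"
```

```text
the job is handed in; nothing more can be done
None
```

The tongued block is seated flat and fully home in the left jig, the bolt is pushed all the way in over its tongue, the plain block and jars stand where they began, and the job is handed in; the judge's verdict was not shown.

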